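# Clear the jar and put the sherd tray in the drying shelf

## Task

Put the tray of sherds away in the low drying shelf. First lift the jar that stands in front of the opening up onto the top board of that shelf; then lift the tray out of its cradle by its middle handle, set it down flat on the bench in front of the opening with its end pull pointing away from it, let go, take it by the end pull and slide it straight in until it meets the back stop. Keep jar and tray upright and leave the other things where they are.

Things in the scene. Friction and masses are not known exactly. Their poses are not given: they have to be found in the camera images.
- bay: low plywood drying shelf, fixed. Origin on the bench; x runs into its opening, z up. Opening at x = -75 mm, 140 mm wide (y = -70 to 70), 86 mm high, side walls behind it; back stop's face at x = +90 mm. Top board: x = -75 to 100, y = -110 to 110 mm, its top 100 mm up. The gripper does not fit under the board. With the tray home the tray's origin is at x = +10 mm
- bay_shelf (a point): centre of the top surface of the drying shelf's top board, 100 mm above the bench; axes as the drying shelf's
- bay_mouth (a point): middle of the opening's sill, on the bench; axes as the drying shelf's
- jar: closed round jar with a white cap, 60 mm across, 110 mm high, 0.2 to 0.4 kg, full width from the bottom to 80 mm up. It stands on the bench, its centre 60 to 95 mm before the opening, in the tray's path. Origin under its centre, z up. Fingers that close along the drying shelf's y keep clear of the board
- tray: wooden tray of terracotta sherds (fixed in it, all below 32 mm), 0.45 to 0.75 kg. Origin under the centre of its floor, z up, x pointing away from the end pull; the +x end goes in first. Box 160 (x) x 110 (y) mm, walls 35 mm high, 8 mm thick, overall height 66 mm. It slides on the bench with about 2 to 6 N
- tray_grip (a point): grip point of the middle handle, over the tray's origin, 52 mm above its underside; axes as the tray's. The handle is an upright board across the tray, 14 mm thick in x, 80 mm long in y, its top 66 mm above the underside; fingers close along x
- tray_pull (a point): grip point of the end pull, 145 mm from the tray's origin towards -x, 30 mm above its underside; axes as the tray's. The pull is an upright board on the centre line, 16 mm thick in y, from x = -80 to -160 mm, from 6 to 44 mm above the underside; fingers close along y
- cradle: grey fixed stand in which the tray is parked, 250 x 130 mm, top 30 mm above the bench; origin on the bench under the tray's, axes as the parked tray's. Two posts, 80 mm above the bench, flank the end pull with about 9 mm gaps, so it cannot be gripped there; lift the tray straight up, at least 60 mm, before moving sideways
- beaker: bystander, to be left alone: small open glass beaker, 48 mm across, 50 mm high, standing on the top board of the drying shelf, towards its +y side; origin under its centre
- reagent: bystander, to be left alone: white bottle, 72 mm across, 170 mm high, at the far side of the bench; origin under its centre
- weight: bystander, to be left alone: small knobbed brass weight, 40 mm across, 47 mm high; origin under its centre
- brush: bystander, to be left alone: brush lying on the bench near the robot; origin under its middle
- figure: bystander, to be left alone: small terracotta figure on a 70 x 45 mm foot, 87 mm high; origin under its centre
- bowl: bystander, to be left alone: white ceramic bowl, 110 mm across, 45 mm high; origin under its centre
- spatula: bystander, to be left alone: spatula lying on the bench near the robot, to the right; origin under its middle

How it is judged:
By the outcome, as a careful person would: the job done as asked, in the order asked, and still so for the second after the job is handed in, with the robot touching nothing.
It also fails if it takes over 72 s, if anything falls off the work surface, if the arm or the gripper's body presses on something with over 40 N, if the wrist force passes 120 N, or if a joint passes its speed limit or range.

## Robot

A 6-joint arm with a two-finger parallel gripper is mounted at the origin on the work surface. World frame = base frame: x ahead of the robot, y to its left, z up, the work surface at z = 0. Lengths are in m, angles in rad, forces in N, time in s.
With the tool pointing down it reaches from about 0.3 to 0.825 m from the base axis. Payload 5.4 kg.
Tool frame: the origin (TCP) lies at the very end of the fingers, on their centre line; the grasp point (between the pads) lies 19 mm behind it; z points along the fingers, x is the direction in which the jaws open and shut, and the axes are right-handed (so a half turn about z gives the same grasp; the last joint's range is limited). The gripper opens to 92 mm and grips with 3 to 60 N. Pads are 20 mm wide; open, the fingers measure 128 mm over their backs; the gripper's body (75 mm by 189 mm) begins 69 mm behind the grasp point.
Start: joints at [-1.526, 0.158, 1.597, -0, 1.386, -0.21], TCP at [0.145, -0.556, 0.215] pointing down, gripper open.
Joint ranges: [-2.91, 2.91], [-0.94, 2.29], [0.18, 2.7], [-1.29, 4.43], [0.17, 2.64], [-3, 3]. Speed limits (rad/s): [2.57, 2.57, 3.14, 3.14, 3.14, 3.14].

## Interface

Orientations are given as a rotation vector (axis times angle).
In Python, from workcell import bot gives the robot as it stands. Calls block until the motion is done:
- bot.goto(position, orientation): joint-space move of the TCP to a pose.
- bot.line_to(position, rot=None, max_speed=0.15): straight line of the TCP; rot=None keeps the orientation; max_speed is the mean speed in m/s.
- bot.set_joints(angles): joint-space move.
- bot.set_gripper(opening, newtons=None): opening from 0.0 (shut) to 1.0 (fully open); newtons is the grip in N (None keeps the last); returns when the fingers have stopped.
- bot.hold(seconds).
- bot.inverse_kinematics(position, orientation): joint angles nearest the present ones, or None.
- bot.read_camera(name): name is "side" or "top" or "wrist"; returns a dict with "pixels" (420x560x3 uint8, blue, green, red), "fx", "fy", "cx", "cy" (pixels), "R" (3x3) and "t" (3): a world point X has camera coordinates R X + t. Camera axes: x right, y down, z forward; pixel columns grow to the right and rows downward; lengths in m; the calibration is good to about 2 mm. The wrist camera is an equidistant fisheye: a pixel r from the principal point sees the ray r / f radians off the axis. A picture is of the moment at which its call begins. There is no depth.
A pose or a line that the arm cannot do raises bot.MotionError and nothing moves.
- bot.job_done(): hands the job in, once; it reports no verdict.
Readings, each from a call of its own:
- bot.current_clock(): time.
- bot.current_joints(): joint angles.
- bot.current_joint_vel(): joint speeds.
- bot.current_effort(): joint torques, N m.
- bot.current_ee_pos(): TCP position.
- bot.current_tool_rot(): TCP orientation.
- bot.current_contact_force(): force on the tool from outside, world axes, zero at the start.
- bot.current_ft_torque(): the same for the moment, N m.
- bot.current_opening(): opening from 0.0 (shut) to 1.0 (fully open).
Only numpy, scipy, OpenCV 4.12 (cv2) and the standard library are available. Lean on these libraries where they do the work, as an engineer would, in place of code of your own. Each camera call takes 0.05 s, during which the arm holds its last target. There are 200 camera calls.

## Working session

There is one attempt and no reset: what is moved stays moved. The work goes in short steps, each a Python script; the robot and the scene stay as the last script left them, time stands still between calls to the robot, and variables do not carry over. Pictures are saved under pics/ and viewed, about 8 in all and at most 12, crops included, and the job is handed in when it is done.

```bash
mkdir -p pics; ls; python3 - <<'E'
from workcell import bot
import cv2,numpy as np
for n in("top","side"):
    c=bot.read_camera(n); cv2.imwrite(f"pics/{n}0.png",cv2.resize(c["pixels"],None,fx=1.4,fy=1.4,interpolation=cv2.INTER_CUBIC)); print(n,c["fx"],c["fy"],c["cx"],c["cy"],c["R"],c["t"])
    np.save(f"pics/{n}0.npy",c["pixels"])
E
```

```text
pics
top 407.3282317197702 407.3282317197702 277.03208345885344 208.5101236690442 [[ 0.02847092 -0.99932358 -0.02327637]
 [-0.99629751 -0.02647957 -0.08179306]
 [ 0.08112138  0.02551891 -0.99637749]] [-0.06650892  0.59587242  1.10732912]
side 438.26994278811054 438.26994278811054 273.1032333425603 207.77933870096987 [[ 9.99587088e-01 -2.87335321e-02 -1.91486967e-04]
 [-1.74274821e-02 -6.00944873e-01 -7.99100458e-01]
 [ 2.28459055e-02  7.98773838e-01 -6.01197489e-01]] [-0.56937905  0.05820876  1.13863586]
```

View pics/top0.png

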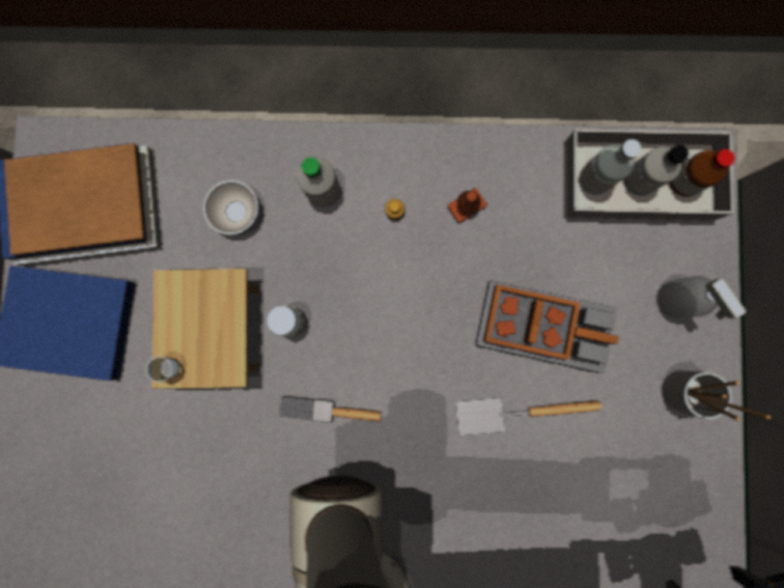

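View pics/side0.png

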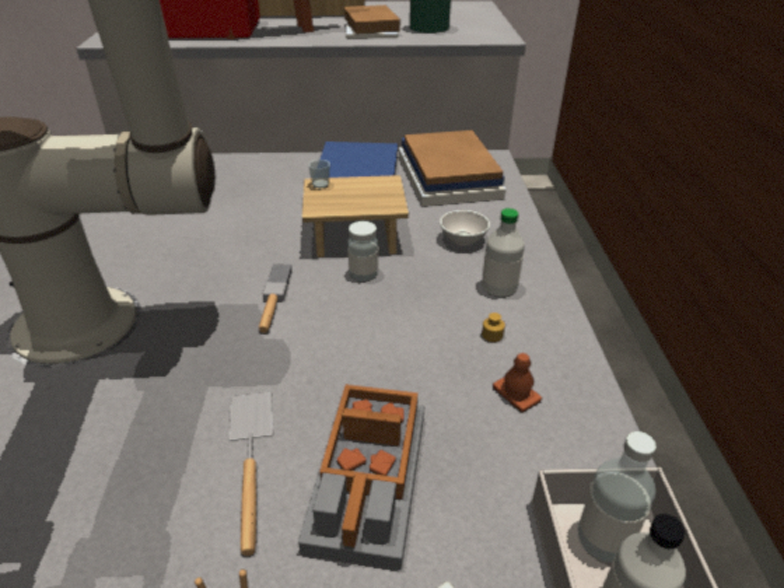

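The top view shows the bay board at px (152–247, 268–388), the jar cap at (281,320) and the tray at (535,322) with its pull pointing right to (617,340). The side view agrees: the opening faces the tray, and the beaker is on the robot-side edge of the board.

```bash
cat > h.py <<'E'
from workcell import bot
import numpy as np, cv2
from scipy.spatial.transform import Rotation as Rn
def cast(c,uv,z):
    "pixels -> world points on plane z (pinhole, or fisheye for the wrist)"
    uv=np.atleast_2d(np.asarray(uv,float)); p=(uv-[c["cx"],c["cy"]])/[c["fx"],c["fy"]]
    if c.get("fish"):
        th=np.linalg.norm(p,axis=1,keepdims=True); d=np.c_[p/np.maximum(th,1e-9)*np.sin(th),np.cos(th)]
    else: d=np.c_[p,np.ones(len(p))]
    R=np.array(c["R"]); C=-R.T@np.array(c["t"]); d=d@R
    return C+d*((z-C[2])/d[:,2:])
def cam(n):
    c=dict(bot.read_camera(n)); c["fish"]=n=="wrist"; return c
def big(m,lo=0,near=None):
    "largest contour of a mask, or the one nearest a pixel"
    cs=[k for k in cv2.findContours(m,cv2.RETR_EXTERNAL,cv2.CHAIN_APPROX_NONE)[0] if cv2.contourArea(k)>lo]
    if near is not None: return min(cs,key=lambda k:np.linalg.norm(k.reshape(-1,2).mean(0)-near)).reshape(-1,2)
    return max(cs,key=cv2.contourArea).reshape(-1,2)
def rect(c,px,z):
    "min-area rectangle in world mm: centre, size, angle deg"
    (x,y),s,a=cv2.minAreaRect((cast(c,px,z)[:,:2]*1000).astype(np.float32)); return np.round([x,y,*s,a],1)
def down(yaw): # tool z down, tool x along yaw
    return Rn.from_matrix(np.array([[np.cos(yaw),np.sin(yaw),0],[np.sin(yaw),-np.cos(yaw),0],[0,0,-1]])).as_rotvec()
E
cat > m.py <<'E'
from h import *
c=cam("top"); hsv=cv2.cvtColor(c["pixels"],cv2.COLOR_BGR2HSV)
b=cv2.inRange(hsv,(12,70,120),(28,255,255)); b[:,:105]=0; b[:,:]*=1
k=big(b); print("board",rect(c,k,.1))
w=cv2.inRange(hsv,(0,90,50),(16,255,255)); w[:190]=0;w[:,:330]=0
w[290:]=0
t=cv2.morphologyEx(w,cv2.MORPH_CLOSE,np.ones((25,25),np.uint8)); 
op=cv2.morphologyEx(t,cv2.MORPH_OPEN,np.ones((15,15),np.uint8))
k=big(op); print("tray",[rect(c,k,z).tolist() for z in(.035,.065)])
k=big(cv2.morphologyEx(w,cv2.MORPH_CLOSE,np.ones((3,3),np.uint8))); print("tray+pull",rect(c,k,.065))
g=cv2.cvtColor(c["pixels"],cv2.COLOR_BGR2GRAY)
j=np.zeros_like(g); j[210:250,185:222]=cv2.inRange(g,165,255)[210:250,185:222]
k=big(j); (u,v),r=cv2.minEnclosingCircle(k); print("cap",u,v,r,cast(c,(u,v),.11))
o=c["pixels"].copy(); o[b>0]=(255,0,0); o[w>0]=(0,255,0); o[j>0]=(0,0,255); cv2.drawContours(o,[big(op)],-1,(255,0,255),1)
s=cam("side"); h2=cv2.cvtColor(s["pixels"],cv2.COLOR_BGR2GRAY)
j=np.zeros_like(h2); j[155:173,244:275]=cv2.inRange(h2,165,255)[155:173,244:275]
k=big(j); (u,v),r=cv2.minEnclosingCircle(k); print("cap side",u,v,r,cast(s,(u,v),.11))
cv2.imwrite("pics/m.png",np.hstack([o[150:300,90:460]]))
E
python3 m.py; python3 -c "
import cv2;i=cv2.imread('pics/m.png');cv2.imwrite('pics/m.png',cv2.resize(i,None,fx=2.1,fy=2.1))"
```

```text
board [516.  297.2 220.2 174.    2.9]
tray [[544.8, -338.0, 181.8, 115.7, 79.3], [543.7, -331.1, 176.9, 112.6, 79.3]]
tray+pull [ 537.4 -364.4  245.   112.6   79.3]
cap 200.5 228.3947296142578 9.721774101257324 [[0.53408002 0.1425175  0.11      ]]
cap side 258.9444580078125 162.5 9.069435119628906 [[0.53499041 0.14091148 0.11      ]]
```

View pics/m.png

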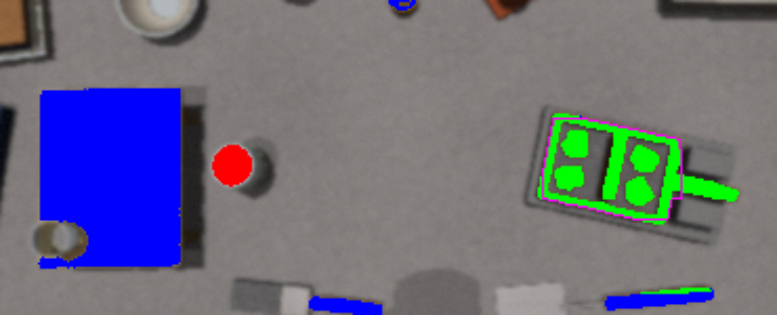

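The masks are good: the board measures 220×174 mm, at about 92.9° yaw for bay x. The cap agrees to 2 mm across both views. Now the jar.

```bash
cat >> h.py <<'E'
BAYYAW=np.radians(92.9); BC=np.array([.516,.2972])  # board centre = bay x +12.5 mm
ex=np.array([np.cos(BAYYAW),np.sin(BAYYAW)]); ey=np.array([-ex[1],ex[0]])
def bay(x,y): return BC+(x-.0125)*ex+y*ey
def best(p,yaw):
    "of the two equal grasps take the one with the last joint nearer its present value"
    q0=bot.current_joints(); L=[]
    for a in(yaw,yaw+np.pi):
        q=bot.inverse_kinematics(p,down(a))
        if q is not None: L.append((np.abs(np.array(q)-q0).max(),a,q))
    L.sort(key=lambda t:t[0]); return L[0][1],L[0][2]
E
python3 - <<'E'
from h import *
c=cam("top"); print("beaker",cast(c,(163/1.4,366/1.4),.12))
b=cast(c,(163/1.4,366/1.4),.12)[0,:2]-BC; print("beaker in shelf frame",b@ex,b@ey)
J=np.array([.5345,.1417])
yaw=BAYYAW+np.pi/2
a,q=best([*J,.25],yaw); print(np.degrees(a),np.round(q,2))
bot.goto([*J,.22],down(a)); bot.line_to([*J,.046])
bot.set_gripper(0.0,30); print("open",bot.current_opening(),bot.current_contact_force())
p=bot.current_ee_pos(); bot.line_to([p[0],p[1],.2]); print(bot.current_opening(),bot.current_contact_force(),bot.current_clock())
c=cam("side"); cv2.imwrite("pics/jar.png",c["pixels"][60:260,150:400])
E
```

```text
beaker [[0.44424237 0.35078244 0.12      ]]
beaker in shelf frame 0.05714424546596373 0.06895484334655291
362.90000000000003 [ 0.04  0.08  1.61 -0.    1.45 -0.01]
open 0.6432666933548641 [0.36230179 0.48698061 0.82290243]
0.6426871311157958 [-0.00928427 -0.54119674 -0.90571305] 6.1417
```

View pics/jar.png

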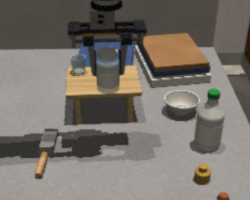

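The jar is held, hanging upright between the fingers at about (107,70) in the crop. Next I'll place it on the board and go look at the tray.

```bash
python3 - <<'E'
from h import *
P=BC-.010*ex-.032*ey
bot.line_to([*P,.2]); bot.line_to([*P,.152],max_speed=.06)
for z in(.149,.1475,.1465,.1455,.1445):
    bot.line_to([*P,z],max_speed=.03); f=bot.current_contact_force()[2]; print(z,f)
    if f>1.5: break
bot.set_gripper(.85); bot.hold(.1); bot.line_to([*P,.30],max_speed=.25)
bot.set_gripper(1.0)
T=np.array([.545,-.324]); ty=np.radians(79.3)
a,q=best([*T,.30],ty); print(np.degrees(a),np.round(q,2))
bot.goto([*T,.28],down(a)); print(bot.current_clock())
for n in("wrist","top"):
    c=cam(n); print(n,c["fx"],c["cx"],c["cy"]); np.save(f"pics/{n}1.npy",c,allow_pickle=True); cv2.imwrite(f"pics/{n}1.png",c["pixels"])
E
```

```text
0.149 -2.2455040344809354
0.1475 -2.6957401573640998
0.1465 -2.2694082689618815
0.1455 2.7714409728726737
259.3 [-0.73  0.27  1.3  -0.    1.57  1.03]
13.2
wrist 325.19226210127806 277.8485929230129 214.00849532458892
top 407.3282317197702 277.03208345885344 208.5101236690442
```

View pics/wrist1.png

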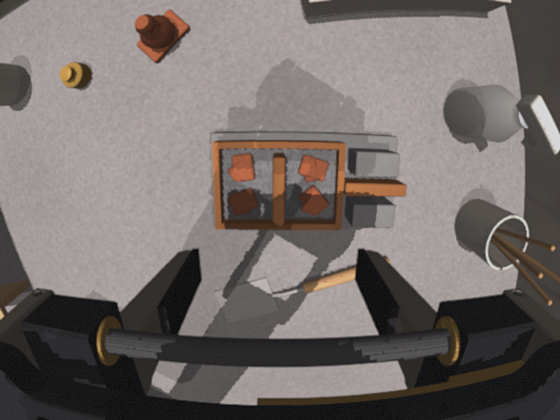

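View pics/top1.png

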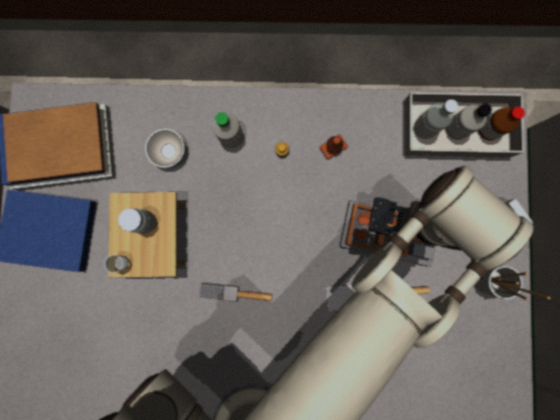

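The jar stands on the board (top view ~(132,222)) and the beaker is undisturbed. The wrist view shows the tray rim at px (214–345, 142–229), the handle at (273–286, 152–224) and the pull end at (405,189). I'll measure these by casting.

```bash
python3 - <<'E'
from h import *
c=np.load("pics/wrist1.npy",allow_pickle=True).item()
hsv=cv2.cvtColor(c["pixels"],cv2.COLOR_BGR2HSV)
w=cv2.inRange(hsv,(3,100,40),(18,255,255)); w[:132]=0; w[236:]=0; w[:,:200]=0; w[:,415:]=0
t=cv2.morphologyEx(w,cv2.MORPH_CLOSE,np.ones((41,41),np.uint8))
box=t.copy(); box[:,349:]=0; k=big(box); 
W=cast(c,k,.065)
for z in(.045,.065): print("rim",z,rect(c,k,z))
# handle centre line and pull centre line
h=w.copy(); h[:,:264]=0; h[:,292:]=0; h[:156]=0; h[220:]=0
v,u=np.nonzero(h[170:205]); print("handle px",u.min(),u.max(),u.mean())
for name,m,z in(("handle",h,.096),("pull",None,.074)):
    if m is None: m=w.copy(); m[:,:358]=0
    n,l,s,_=cv2.connectedComponentsWithStats(m); m=(l==1+s[1:,4].argmax()).astype(np.uint8)*255; print(name,s[1+s[1:,4].argmax()],rect(c,big(m),z))
print(-np.array(c["R"]).T@c["t"],bot.current_ee_pos())
E
```

```text
rim 0.045 [ 541.3 -325.1  175.1  116.3   79.2]
rim 0.065 [ 545.5 -325.7  166.4  110.5   79.2]
handle px 273 285 278.54609929078015
handle [273 156  13  64 772] [ 550.  -323.9   13.3   72.3   79.2]
pull [358 179  48  18 754] [ 524.  -447.8   62.7   21.4   80.6]
[ 0.62665786 -0.33676173  0.45081168] [ 0.54549325 -0.32312983  0.2800874 ]
```

Tray origin ≈ (0.546, −0.3235) at yaw 79.2°, with the rim width confirming the underside at about 30 mm. Next: lift it, carry it and set it down.

```bash
python3 - <<'E'
from h import *
T=np.array([.546,-.3235]); a=np.radians(259.2)
bot.set_gripper(.55)
bot.line_to([*T,.12],rot=down(a)); bot.line_to([*T,.065],max_speed=.08); print("f",bot.current_contact_force())
bot.set_gripper(0,55); print("open mm",bot.current_opening()*92)
bot.line_to([*T,.165],max_speed=.08); print(bot.current_opening()*92,bot.current_contact_force(),bot.current_ft_torque())
P=bay(-.18,0); A=BAYYAW+np.pi
bot.line_to([*P,.165],rot=down(A),max_speed=.2); bot.line_to([*P,.045],max_speed=.1)
f0=bot.current_contact_force()[2]
for z in np.arange(.041,.030,-.0015):
    bot.line_to([*P,z],max_speed=.04); f=bot.current_contact_force()[2]; print(round(z,4),round(f,2))
    if f-f0>3: break
bot.set_gripper(.45); bot.hold(.1); bot.line_to([*P,.14],max_speed=.15); 
L=bay(-.20,0); bot.line_to([*L,.28],max_speed=.25); bot.set_gripper(1.0)
c=cam("wrist"); np.save("pics/wrist2.npy",c,allow_pickle=True); cv2.imwrite("pics/wrist2.png",c["pixels"]); print(bot.current_clock())
E
```

```text
f [-0.55450478 -0.10037876  0.03804154]
open mm 13.457785522202176
13.478541148266203 [ 0.22702147  0.01447874 -7.20037065] [ 0.02653752 -0.03177468 -0.0103626 ]
0.041 -5.98
0.0395 -7.08
0.038 -6.69
0.0365 -6.89
0.035 -6.36
0.0335 6.58
26.4417
```

View pics/wrist2.png

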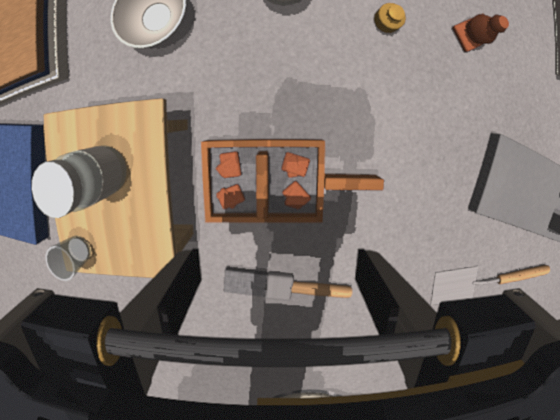

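The tray is flat on the bench in front of the opening, rim at px (203–326, 140–221). The pull points away to (383,184), and the board's front edge runs at column ~163–173. I'll measure the tray and the front edge in this view.

```bash
python3 - <<'E'
from h import *
c=np.load("pics/wrist2.npy",allow_pickle=True).item()
hsv=cv2.cvtColor(c["pixels"],cv2.COLOR_BGR2HSV)
w=cv2.inRange(hsv,(3,100,40),(18,255,255)); w[:132]=0; w[228:]=0; w[:,:195]=0; w[:,395:]=0
box=cv2.morphologyEx(w,cv2.MORPH_CLOSE,np.ones((41,41),np.uint8)); box[:,327:]=0
r=rect(c,big(box),.035); print("rim",r)
m=w.copy(); m[:,:335]=0; print("pull",rect(c,big(m),.044))
b=cv2.inRange(hsv,(12,60,80),(30,255,255)); b[:90]=0; b[290:]=0; b[:,:120]=0; b[:,182:]=0
k=big(b); q=cast(c,k,.1)[:,:2]; loc=np.c_[(q-BC)@ex,(q-BC)@ey]*1000
f=loc[(loc[:,0]<-80)&(abs(loc[:,1])<100)]; p=np.polyfit(f[:,1],f[:,0],1); print("front edge x (shelf frame, expect -87.5)",p[1],"tilt deg",np.degrees(p[0]))
g=loc[(loc[:,0]<-60)]; print("y extent",g[:,1].min(),g[:,1].max())
o=(r[:2]/1000-BC); print("tray in bay",o@ex*1000+12.5,o@ey*1000)
E
```

```text
rim [526.8 104.4 109.5 163.2   3. ]
pull [534.6 -19.6  18.7  65.4   3.8]
front edge x (shelf frame, expect -87.5) -84.48743016571352 tilt deg 0.1879537028682056
y extent -109.90724245357708 99.44590812950082
tray in bay -180.5994958179396 -1.0318502107987786
```

The tray sits within 1 mm and 0.2° of the bay axis. Next I'll grip the pull and slide.

```bash
python3 - <<'E'
from h import *
P=lambda x,z,y=-.001: [*bay(x,y),z]
a,q=best(P(-.3256,.15),BAYYAW+np.pi/2); print(np.degrees(a),np.round(q,2))
bot.goto(P(-.3256,.15),down(a)); bot.set_gripper(.55)
bot.line_to(P(-.3256,.05)); bot.line_to(P(-.3256,.013),max_speed=.06); print("f",bot.current_contact_force())
bot.set_gripper(0,40); print("mm",bot.current_opening()*92,bot.current_contact_force())
F=lambda: -np.array(bot.current_contact_force()[:2])@ex
bot.line_to(P(-.25,.013,-.0005),max_speed=.06); print(F(),bot.current_contact_force())
bot.line_to(P(-.15,.013,0),max_speed=.07); print(F(),bot.current_contact_force()); f0=F()
x=-.150
while x<-.125:
    x+=.002; bot.line_to(P(x,.013,0),max_speed=.04); f=F(); print(round(x,3),round(f,1),end="; ")
    if f>14: break
print(bot.current_contact_force(),bot.current_opening()*92,bot.current_clock())
E
```

```text
182.90000000000003 [-0.3   0.12  1.78 -0.    1.25  2.79]
f [ 0.2539078  -0.49105375 -0.33561039]
mm 15.579430298342544 [-1.66242354  0.20646105  1.98566907]
1.1993069079923582 [ 0.02715676 -1.19946906  2.49185086]Traceback (most recent call last):
  File "<stdin>", line 9, in <module>
workcell.MotionError: the arm cannot follow that straight line within its joint ranges
```

The last joint would run out of range, so I'll regrip with the half-turned tool.

```bash
python3 - <<'E'
from h import *
P=lambda x,z,y=-.0005: [*bay(x,y),z]
print(bot.current_ee_pos(),P(-.25,.013),bot.current_clock())
bot.set_gripper(.55); bot.line_to(P(-.25,.14),max_speed=.2)
a=BAYYAW-np.pi/2
q=np.array(bot.inverse_kinematics(P(-.25,.14),down(a))); print(np.round(q,2),[np.round(bot.inverse_kinematics(P(-.13,.013),down(a)),2)])
bot.set_joints(q)
bot.line_to(P(-.25,.05)); bot.line_to(P(-.25,.013),max_speed=.06); print("f",bot.current_contact_force())
bot.set_gripper(0,40); print("mm",bot.current_opening()*92,bot.current_contact_force())
F=lambda: -np.array(bot.current_contact_force()[:2])@ex
bot.line_to(P(-.15,.013,0),max_speed=.06); print(F(),bot.current_contact_force(),bot.current_clock())
x=-.150
while x<-.125:
    x+=.002; bot.line_to(P(x,.013,0),max_speed=.04); f=F(); print(round(x,3),round(f,1),end="; ")
    if f>14: break
print(bot.current_contact_force(),bot.current_ee_pos(),bot.current_opening()*92,bot.current_clock())
E
```

```text
[0.52987012 0.03529209 0.01311119] [np.float64(0.5297800064487294), np.float64(0.03506146520918952), 0.013] 32.0167
[-0.16  0.11  1.8  -0.    1.23 -0.21] [array([ 0.07,  0.34,  1.82, -0.  ,  0.98,  0.02])]
f [0.62273399 0.32968439 0.13478576]
mm 15.556983847153315 [-0.10709306  1.20785867  0.30983882]
3.3949906452165752 [-0.64100159 -3.43181573  3.5424389 ] 40.0667
-0.148 3.0; -0.146 3.6; -0.144 5.6; -0.142 5.2; -0.14 4.6; -0.138 5.1; -0.136 5.1; -0.134 4.3; -0.132 12.0; -0.13 19.2; [ -0.9932648  -19.28713086   7.05124581] [0.52340557 0.15139016 0.01308299] 15.797954647310531 42.5667
```

Stop contact shows as a sharp force rise at x ≈ −132 mm, against −135 expected and matching the +3 mm front-edge offset. Now release, retreat and check.

```bash
python3 - <<'E'
from h import *
bot.set_gripper(.5); bot.hold(.2); p=bot.current_ee_pos()
bot.line_to([p[0],p[1],.05],max_speed=.1)
bot.line_to([*(np.array(p[:2])-.09*ex),.22],max_speed=.2)
bot.hold(.3); print(bot.current_contact_force())
bot.goto([.45,-.15,.28],bot.current_tool_rot())
c=cam("top"); s=cam("side"); print(bot.current_clock())
hsv=cv2.cvtColor(c["pixels"],cv2.COLOR_BGR2HSV); w=cv2.inRange(hsv,(3,100,40),(13,255,255)); w[:210]=0;w[250:]=0;w[:,:170]=0;w[:,230:]=0
q=cast(c,big(w),.044)[:,:2]; o=(q-BC)@ex; print("pull end bay x mm (expect -150)",o.min()*1000+12.5,"y",((q-BC)@ey).mean()*1000)
cv2.imwrite("pics/fin.png",np.hstack([cv2.resize(c["pixels"][60:320,80:360],(400,371)),cv2.resize(s["pixels"][90:350,180:460],(400,371))]))
E
```

```text
[-0.01548075 -0.31952243 -0.10546377]
46.3417
pull end bay x mm (expect -150) -152.15186856659142 y 0.899155115360069
```

View pics/fin.png

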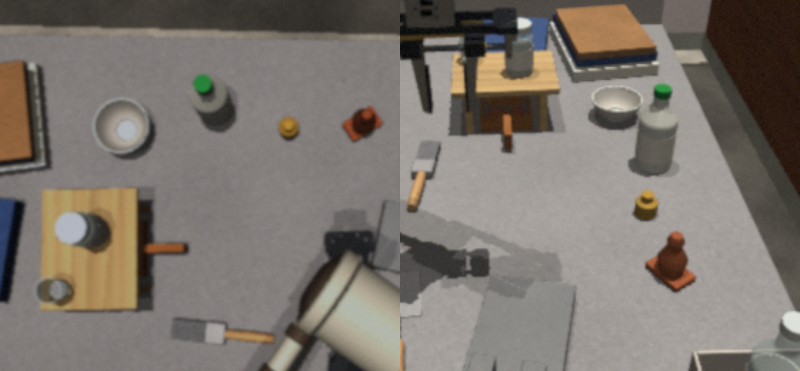

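The tray is home, with only the pull showing at about (165,248). The jar stands upright on the board and the bystanders look unmoved. Handing in.

```bash
python3 -c "
from workcell import bot
bot.job_done()"
```

```text
the job is handed in; nothing more can be done
```

The job is handed in, with the clock at about 46 s of the 72 s allowed. The jar is on the top board and the tray is in the shelf against the back stop.

**What I did:**
- I lifted the jar onto the top board.
- I lifted the tray by its middle handle and set it flat in front of the opening, within 1 mm and 0.2° of the bay axis.
- I let go, took it by the end pull and slid it in.
- The slide was interrupted once. After about 75 mm the last joint would have passed its range, so that move was refused before anything moved. I let go, turned the tool half round, took the pull again and finished the slide.

**Last checks:**
- **Back stop:** the push force rose from about 5 N to 19 N at the stop. By the arm's position the tray met it about 3 mm deeper than my bay estimate. A wrist picture had put the board's front edge 3 mm deeper too.
- **Tray position:** after release, the pull's end measured -152 mm along the bay (expected -150) and 1 mm off centre. That is within camera accuracy, but it leans the opposite way from the arm's reading.
- **Scene:** in the last pictures the jar is upright on the board. The beaker, bowl, reagent bottle, weight, figure and brush look undisturbed. The spatula is only partly visible in that last picture, but the arm did not work near it.
- **Gripper:** it is clear of everything, and the contact force read about 0.3 N after release.

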